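# Hang the clamp bin back on the bin rail

## Task

Tidy up the spring clamps: put the loose spring clamp into the empty front compartment of the clamp bin that stands on the bench, and hang that bin on the bin rail in the free place between the two bins that hang there, its rear lip hooked fully down over the bar. The two hanging bins must stay hooked on and where they are.

Things in the scene. Friction and masses are not known exactly. Their poses are not given: they have to be found in the camera images.
- clamp_jaws (a point): Loose black spring clamp lying flat: 102 mm long, 54 wide over the handles, 14 high, 50 g. Point half-way up (7 mm) between the closed jaw arms, together 20 mm wide here: grip them across (along x). z up; y along the clamp: jaw tips at y = -33 mm, pivot +17, handle ends +69; clamp's middle at y = +18.
- bin_grip (a point): Grey open parts bin standing on the bench, 160 mm deep (x), 122 wide (y), 70 high, 0.25 to 0.45 kg. z up, +x to its back. Its cross divider (along y) has a top bar 10 mm thick (x), 24 high, to grip the bin by. Point: centre of that bar, over the bin's middle, 12 mm below the rim, 58 above the underside.
- bin_front (a point): Point on the floor of that bin's empty front compartment, in its middle: 72 mm deep (x), 115 wide (y); front wall 40 mm high, divider 70. Same axes as bin_grip. The compartment behind the divider holds another spring clamp, fixed in it.
- bin_lip (a point): Point of that bin: underside of the hanging lip, middle of its slot, 84.75 mm behind bin_grip and 8 mm above it. Slot open below, 86 mm long (y), 9.5 mm wide (x from -4.75, the back wall, to +4.75) down to 8 mm below this point, whence its rear skirt flares back to x = +11 at 22 mm below. Home, it rests on the smooth bar's top edge.
- bin_rail: Fixed low stand with a level flat steel bar: 400 mm long (y), 6 thick (x = -3 to +3 mm), top edge at z = 115 mm. A bar below it (z 57 to 75, front face x = -4.5) backs the bins; posts at y = -188 and +188 behind. Origin on the bench under the upper bar's middle; bins hang on the -x side. A bin fully home: underside 49 mm up, middle at x = -84.5 to -86.5 mm (2 mm play), front sagging up to 8 mm.
- left_bin: Grey bin, 160 mm deep (x), 90 wide (y), 70 high, no divider, odds and ends in it, hanging loose on the rail left (+y) of the free place. Origin: centre of its underside; z up, +x to the rail, y along it.
- right_bin: Bin like left_bin, hanging loose right (-y) of the free place. Origin: centre of its underside; same axes. The free place between the two is 134 to 140 mm wide.
Mind the look-alikes: they are no part of the job. Of the things that look like the part that bears clamp_jaws, the largest one is meant.

How it is judged:
At the end, for the whole second after the job is handed in: Loose clamp in the bin's front compartment, below the rim; clamp bin hung between the others, lip down over the bar (at most 5 mm too high, 8 mm off the bar), level within 0.1 rad, square to the bar within 0.08; other bins still fully home, level, within 20 mm of their start (x of clamp_jaws in the frame of bin_grip between -0.076 and -0.005 m and y of clamp_jaws in the frame of bin_grip between -0.057 and 0.057 m and z of clamp_jaws in the frame of bin_grip below -0.015 m and z of bin_grip in the frame of bin_rail between 0.099 and 0.112 m and x of bin_grip in the frame of bin_rail between -0.094 and -0.078 m and angle between each of bin_grip, left_bin, right_bin's own z axis and vertical below 0.1 rad and angle between the x axis of bin_grip and the x axis of bin_rail, either way round below 0.08 rad and y of bin_grip in the frame of left_bin below -0.1 m and y of bin_grip in the frame of right_bin above 0.1 m and z of left_bin in the frame of bin_rail between 0.041 and 0.054 m and z of right_bin in the frame of bin_rail between 0.041 and 0.054 m and distance of each of left_bin, right_bin from where it was at the start of the episode below 0.02 m); the robot touches nothing.
It fails at once if a hanging neighbour bin is tipped or lifted off the bar (angle between any of left_bin, right_bin's own z axis and vertical above 0.25 rad or z of any of left_bin, right_bin in the frame of bin_rail above 0.065 m).
It fails at once if a hanging neighbour bin is pushed more than 30 mm from its place (distance of any of left_bin, right_bin from where it was at the start of the episode above 0.03 m).
It also fails if it takes over 64 s, if anything falls off the work surface, if the arm or the gripper's body presses on something with over 40 N, if the wrist force passes 120 N, or if a joint passes its speed limit or range.

## Robot

A 6-joint arm with a two-finger parallel gripper is mounted at the origin on a cart in front of the work surface, level with it; the furniture and walls round the work are solid. World frame = base frame: x ahead of the robot, y to its left, z up, the work surface at z = 0. Lengths are in m, angles in rad, forces in N, time in s.
With the tool pointing down it reaches from about 0.275 to 0.975 m from the base axis. Payload 8.4 kg.
Tool frame: the origin (TCP) lies between the finger pads; the fingertips stand 17 mm ahead of it and the grasp point (between the pads) lies 2 mm behind it (ctrl.tips_ahead is the distance from the TCP to the fingertips, in m); z points along the fingers, y is the direction in which the jaws open and shut (so a half turn about z gives the same grasp; the last joint's range is limited). The gripper opens to 92 mm and grips with 3 to 60 N. Pads are 20 mm wide; open, the fingers measure 128 mm over their backs; the gripper's body (75 mm by 189 mm) begins 69 mm behind the grasp point.
Start: joints at [-0.002, 0.353, 1.633, -0, 1.155, -0.002], TCP at [0.625, -0, 0.232] pointing down, gripper open.
Joint ranges: [-2.63, 2.63], [-0.92, 2.1], [0.06, 2.66], [-1.3, 4.44], [0, 2.69], [-3.02, 3.02]. Speed limits (rad/s): [2.22, 2.22, 2.79, 3.14, 3.14, 3.14].

## Interface

Orientations are given as a 3x3 rotation matrix whose columns are the frame's x, y, z axes.
In Python, from bench import sensors, capture, get_calibration, ctrl gives the robot as it stands. The module is installed in compiled form; this text tells all that it offers.
- The arm moves only by the tool jog_arm, never from a script. Its argument "plan" is a list of rows, each an object with "linear": the shift along the world's x, y, z in units of 25 mm (1.0 is 25 mm), a list of three; "yaw": the turn about the world's z in units of 5 degrees (1.0 is 5 degrees); "fingers": the closure, from 0 (fully open) to 1 (shut). In form: [{"linear": [x, y, z], "yaw": yaw, "fingers": fingers}, ...]. A call has 1 to 12 rows; each row is the pose to reach, as a shift and turn from the pose commanded when the call began; what a row does not reach only later rows make up. A row lasts 1/12 s, in which the tool goes at most 41.7 mm and 7.16 degrees, less where a joint would pass 70% of its speed; a pose out of reach is approached as far as the arm can. A call with a gripper value outside its range is refused whole. The fingers move at their own pace and stop on an object; "newtons" is the grip in N (left out, the last holds). Time passes only in rows, so rows that repeat a pose let the fingers close. It gives the time, the measured TCP pose, the force and the opening at its end, in the units of the state.
- sensors.observe(): the state, without advancing time (a new reading comes with each control period).
- capture(name): name is "scene" or "side" or "wrist"; returns (picture, depth): 400x640x3 uint8, blue, green, red; 400x640 float32, m along the optical axis (not along the pixel's ray), 0 where there is no reading.
- get_calibration(name): a dict with "camera_matrix" (3x3 intrinsics, pixels), "k1" (the pictures are not rectified: a ray, as slopes to the right and down, at radius r is drawn at 1 + k1 r^2 times it, then the intrinsics apply), "eye" and "orientation" of the camera in the world; the wrist camera has in their place "mount" (4x4, takes a point from camera to tool coordinates, whose origin is the TCP and whose axes are the flange's). Camera axes: x right, y down, z forward; pixel columns grow to the right and rows downward; lengths in m; the calibration is good to about 2 mm. A picture is of the moment at which its call begins: read the wrist's pose just before it. get_calibration takes no time and is no camera call.
- ctrl.hand_in(): hands the job in, once; it reports no verdict.
The state is a dict: "t": time; "joints": joint angles; "qd": joint speeds; "tau": joint torques, N m; "tcp_pos": TCP position; "tool_rot": TCP orientation; "wrist_force": force on the tool from outside, world axes, zero at the start; "ft_torque": the same for the moment, N m; "width": finger opening in m.
Only numpy, scipy, OpenCV 4.12 (cv2) and the standard library are available. Lean on these libraries where they do the work, as an engineer would, in place of code of your own. Each camera call takes 0.05 s, during which the arm holds its last target.

## Working session

There is one attempt and no reset: what is moved stays moved. The work goes in short steps, Python scripts to look and compute and a tool call to move; the robot and the scene stay as the last step left them, time stands still between calls to the robot, and variables do not carry over. Pictures are saved under pics/ and viewed, and the job is handed in when it is done.

Besides the shell and the picture viewer there is one more tool, called after "Request:" in YAML: its name, and indented under it one key for each argument. jog_arm: Moves the arm, as the interface text tells. Its arguments: {"type":"object","properties":{"plan":{"type":"array","items":{"type":"object","properties":{"linear":{"type":"array","items":{"type":"number"}},"yaw":{"type":"number"},"fingers":{"type":"number"}}}},"newtons":{"type":"number"}},"required":["plan"]}

```bash
mkdir -p pics; cat > h.py <<'E'
import numpy as np,cv2
from bench import sensors,capture,get_calibration,ctrl
def pts(name,depth,st=None):
    c=get_calibration(name);K=np.array(c["camera_matrix"]);k1=c["k1"]
    v,u=np.mgrid[0:400,0:640].astype(float)
    p=cv2.undistortPoints(np.stack([u.ravel(),v.ravel()],1)[:,None],K,np.array([k1,0,0,0,0.]))[:,0]
    d=depth.ravel()[:,None]
    P=np.hstack([p,np.ones_like(d)])*d
    if "mount" in c:
        M=np.array(c["mount"]);P=P@M[:3,:3].T+M[:3,3]
        P=P@np.array(st["tool_rot"]).T+np.array(st["tcp_pos"])
    else: P=P@np.array(c["orientation"]).T+np.array(c["eye"])
    P[depth.ravel()==0]=np.nan
    return P.reshape(400,640,3)
def shot(name,tag):
    st=sensors.observe();im,d=capture(name);cv2.imwrite(f"pics/{tag}.png",im)
    P=pts(name,d,st);np.save(f"/tmp/{tag}.npy",P);return im,P,st
E
python3 - <<'E'
from h import *
for n in ("scene","side","wrist"):
    im,P,st=shot(n,n+"0")
    c=get_calibration(n);print(n,c)
print(sensors.observe())
E
```

```text
scene {'camera_matrix': array([[491.87437457,   0.        , 312.46077916],
       [  0.        , 491.87437457, 199.75367411],
       [  0.        ,   0.        ,   1.        ]]), 'k1': -0.024972030851780087, 'eye': array([-0.05780328, -0.49135549,  0.9157444 ]), 'orientation': array([[ 0.60774242, -0.58656885,  0.5353374 ],
       [-0.79411684, -0.45334397,  0.40479339],
       [ 0.00525279, -0.67113056, -0.74132057]])}
side {'camera_matrix': array([[395.10732767,   0.        , 319.07259122],
       [  0.        , 395.10732767, 195.02644181],
       [  0.        ,   0.        ,   1.        ]]), 'k1': 0.017555397904778888, 'eye': array([ 0.25024479, -0.65779703,  0.60772666]), 'orientation': array([[ 0.89007607, -0.251921  ,  0.37986893],
       [-0.4551734 , -0.53534354,  0.71149453],
       [ 0.02411996, -0.80619049, -0.59116421]])}
wrist {'camera_matrix': array([[280.67092332,   0.        , 317.71112583],
       [  0.        , 280.67092332, 198.07616114],
       [  0.        ,   0.        ,   1.        ]]), 'k1': 0.01395153824751987, 'mount': array([[-7.92460007e-04, -9.56184105e-0
[... 380 characters left out ...]
0,  1.52446919e-05,
        1.15522087e+00, -2.41342959e-03]), 'qd': array([-0.00138005, -0.0025427 , -0.00285738, -0.00162507, -0.00144953,
        0.00018418]), 'tau': array([-8.47799656e-04, -5.94210899e+01, -3.34467816e+01,  6.96930941e-02,
        2.04021111e-02, -8.35750166e-05]), 'tcp_pos': array([6.24649826e-01, 1.36908493e-05, 2.31034434e-01]), 'tool_rot': array([[-2.01835880e-05,  9.99999426e-01, -1.07129054e-03],
       [ 1.00000000e+00,  2.02012806e-05,  1.65044226e-05],
       [ 1.65260546e-05, -1.07129021e-03, -9.99999426e-01]]), 'wrist_force': array([ 0.00920895,  0.25742086, -0.09800514]), 'ft_torque': array([0.01548782, 0.01210946, 0.01327318]), 'width': 0.09197628770936768}
```

View pics/scene0.png

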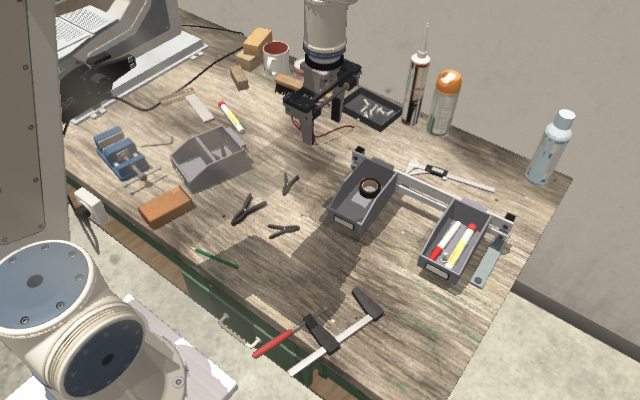

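View pics/side0.png

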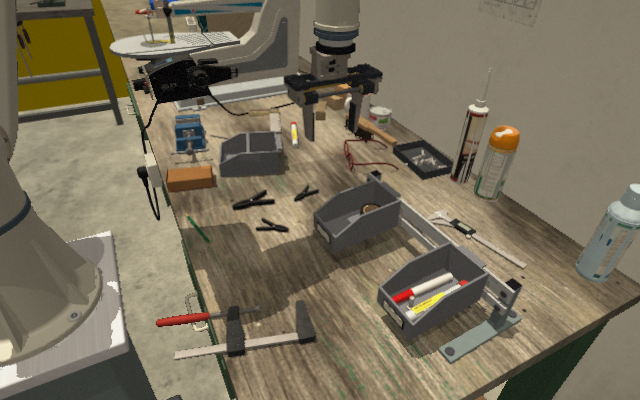

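View pics/wrist0.png

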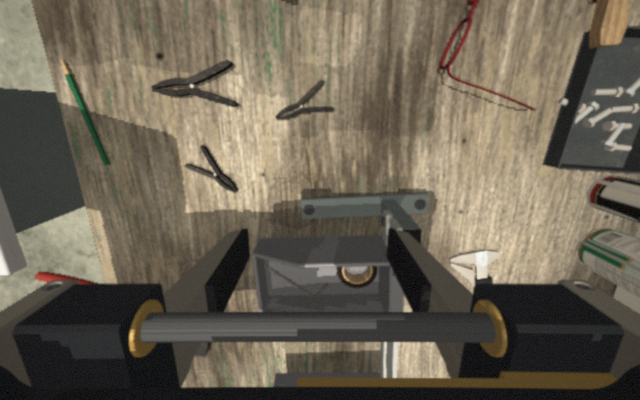

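The scene shows three look-alike clamps at scene pixels (248,208), (290,182) and (283,230). The one at (248,208) looks largest. The clamp bin is at (210,158), the left hanging bin at (362,195) and the right one at (455,240). Next I'll measure them in an orthographic top view and a close crop.

```bash
python3 - <<'E'
from h import *
def ortho(tags,x0,x1,y0,y1,s,out,zmax=.2):
    W=int((y1-y0)/s);H=int((x1-x0)/s);img=np.zeros((H,W,3),np.uint8);Z=np.full((H,W),-1.)
    for t in tags:
        P=np.load(f"/tmp/{t}.npy").reshape(-1,3);C=cv2.imread(f"pics/{t}.png").reshape(-1,3)
        ok=np.isfinite(P).all(1)&(P[:,2]<zmax);P=P[ok];C=C[ok]
        r=((x1-P[:,0])/s).astype(int);c=((y1-P[:,1])/s).astype(int)
        k=(r>=0)&(r<H)&(c>=0)&(c<W);o=np.argsort(P[k,2])
        for rr,cc,z,col in zip(r[k][o],c[k][o],P[k,2][o],C[k][o]):
            if z>=Z[rr,cc]: Z[rr,cc]=z;img[rr,cc]=col
    cv2.imwrite(out,img);return img,Z
ortho(["scene0"],.2,.95,-.55,.5,.0015,"pics/ortho_s.png")
# height map
img,Z=ortho(["scene0","side0"],.2,.95,-.55,.5,.0015,"pics/ortho_b.png")
im=cv2.imread("pics/scene0.png");cv2.imwrite("pics/crop1.png",cv2.resize(im[130:260,160:320],None,fx=5,fy=4.6))
E
```

```text
(no output)
```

View pics/ortho_s.png

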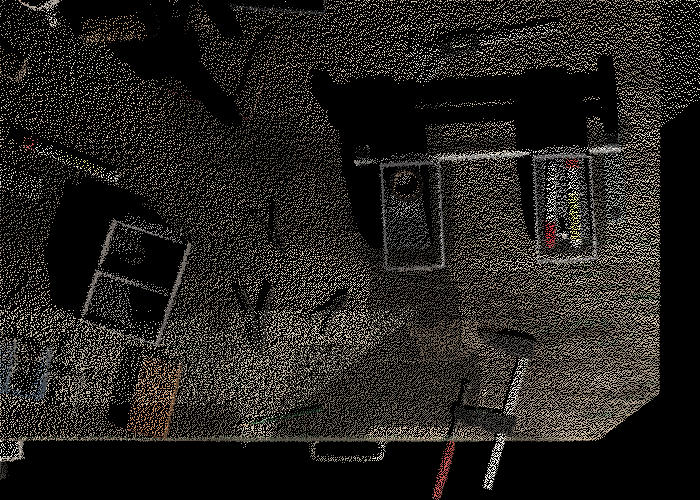

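View pics/crop1.png

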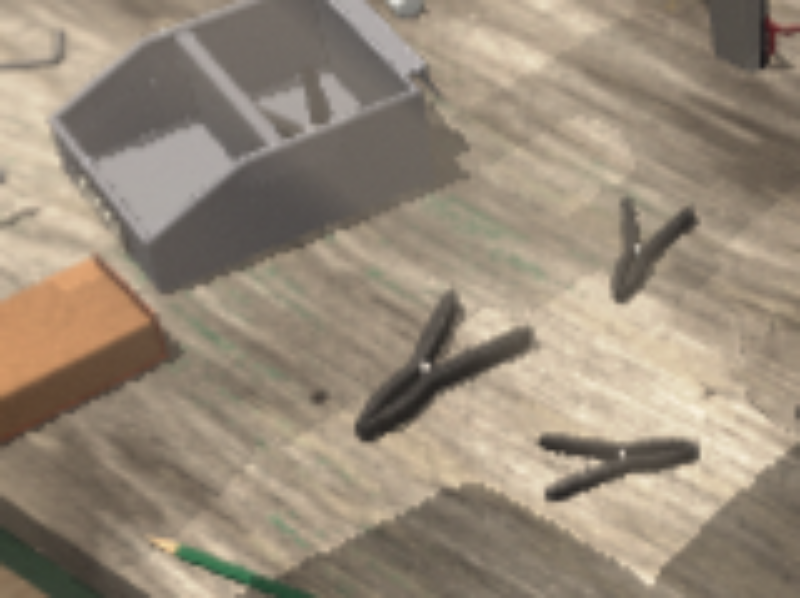

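Chosen: the clamp at scene pixel (248,208). It is clearly the largest in the crop, with jaws toward the robot and handles away. Now for precise fits.

```bash
python3 - <<'E'
from h import *
for t in ("scene0","side0","wrist0"):
    P=np.load(f"/tmp/{t}.npy").reshape(-1,3);P=P[np.isfinite(P).all(1)]
    def box(a,b,c,d,e,f):
        k=(P[:,0]>a)&(P[:,0]<b)&(P[:,1]>c)&(P[:,1]<d)&(P[:,2]>e)&(P[:,2]<f);return P[k]
    print(t,"bench z",np.percentile(box(.45,.5,.0,.1,-.02,.02)[:,2],[5,50,95]) if t!='x' else '')
    # clamp
    Q=box(.41,.56,.07,.17,.006,.03);print("clamp",len(Q))
    if len(Q)>20:
        r=cv2.minAreaRect(Q[:,:2].astype(np.float32)*1000);print(r, Q[:,2].max())
        print(cv2.fitLine(Q[:,:2].astype(np.float32),cv2.DIST_L2,0,.01,.01).ravel())
    Q=box(.3,.65,.2,.4,.062,.078);print("bin rim",len(Q))
    if len(Q)>20: print(cv2.minAreaRect(Q[:,:2].astype(np.float32)*1000),np.percentile(Q[:,2],[5,50,95]))
    # rail: between bins  y -.14..-.29
    Q=box(.69,.75,-.27,-.17,.10,.125);print("rail",len(Q))
    if len(Q)>20: print(np.percentile(Q,[1,50,99],axis=0), cv2.fitLine(Q[:,:2].astype(np.float32),cv2.DIST_L2,0,.01,.01).ravel())
    for n,(c,d) in dict(L=(-.2,-.04),R=(-.43,-.27)).items():
        Q=box(.52,.705,c,d,.1,.13);print(n,len(Q))
        if len(Q)>20: print(cv2.minAreaRect(Q[:,:2].astype(np.float32)*1000),np.percentile(Q[:,1],[1,99]),np.percentile(Q[:,2],[5,50,95]))
E
```

```text
scene0 bench z [-0.00297339  0.00032158  0.0103556 ]
clamp 296
((468.23419189453125, 112.47318267822266), (97.80219268798828, 53.58700180053711), 3.4568135738372803) 0.01782049974095412
[0.9998868 0.0150469 0.4703366 0.1107109]
bin rim 621
((553.4618530273438, 288.29864501953125), (129.61386108398438, 132.50592041015625), 71.34332275390625) [0.06298225 0.06887825 0.07283586]
rail 274
[[ 0.71172072 -0.26870685  0.10008757]
 [ 0.71624801 -0.22072006  0.11119245]
 [ 0.72339295 -0.1711916   0.11784489]] [ 0.05162657 -0.99866647  0.7162825  -0.22019823]
L 556
((640.7081909179688, -103.93021392822266), (133.5641632080078, 118.81298828125), 3.028550386428833) [-0.1643356  -0.04915365] [0.10153349 0.1116915  0.12008864]
R 273
((644.837890625, -345.98077392578125), (121.91401672363281, 91.08369445800781), 2.7043392658233643) [-0.39304754 -0.29945427] [0.10150949 0.11586084 0.12044328]
side0 bench z [-0.00286296 -0.00080036  0.00917585]
clamp 263
((470.4678649902344, 112.47241973876953), (101.7801742553711, 54.390403747558594), 1.8573322296142578) 0.015469695246933202
[0.99965316 0.02633627 0.
[... 573 characters left out ...]
9542236328, 91.66307830810547), 2.5081946849823) [-0.39290928 -0.29998866] [0.10106874 0.11051348 0.11885889]
wrist0 bench z [-0.00192222 -0.0005551   0.00957966]
clamp 1206
((475.2584228515625, 121.91468048095703), (51.207096099853516, 103.8578109741211), 80.94551849365234) 0.01553736033451597
[0.9955088  0.09466898 0.4753725  0.11347899]
bin rim 0
rail 288
[[ 0.71401659 -0.24271261  0.10025271]
 [ 0.71650827 -0.20725596  0.11463296]
 [ 0.7213288  -0.17860806  0.1163494 ]] [ 0.02706181 -0.9996338   0.7169373  -0.20720534]
L 1479
((653.0532836914062, -82.30716705322266), (64.5750503540039, 147.9875946044922), 63.19594192504883) [-0.13380991 -0.06973859] [0.10130798 0.11247782 0.11956621]
R 0
```

Request:
jog_arm:
  plan:
    - {"linear": [-6.95, 4.46, -3.5], "yaw": -17.5, "fingers": 0.35}
    - {"linear": [-6.95, 4.46, -3.5], "yaw": -17.5, "fingers": 0.35}
    - {"linear": [-6.95, 4.46, -3.5], "yaw": -17.5, "fingers": 0.35}
    - {"linear": [-6.95, 4.46, -3.5], "yaw": -17.5, "fingers": 0.35}
    - {"linear": [-6.95, 4.46, -3.5], "yaw": -17.5, "fingers": 0.35}
    - {"linear": [-6.95, 4.46, -3.5], "yaw": -17.5, "fingers": 0.35}
    - {"linear": [-6.95, 4.46, -3.5], "yaw": -17.5, "fingers": 0.35}
    - {"linear": [-6.95, 4.46, -3.5], "yaw": -17.5, "fingers": 0.35}
    - {"linear": [-6.95, 4.46, -3.5], "yaw": -17.5, "fingers": 0.35}
    - {"linear": [-6.95, 4.46, -3.5], "yaw": -17.5, "fingers": 0.35}
    - {"linear": [-6.95, 4.46, -3.5], "yaw": -17.5, "fingers": 0.35}
    - {"linear": [-6.95, 4.46, -3.5], "yaw": -17.5, "fingers": 0.35}

```text
t: 1.15
tcp_pos: [0.4511, 0.1115, 0.144]
tool_rot: [[0.998, 0.065, -0.0], [0.065, -0.998, -0.0], [-0.0, 0.0, -1.0]]
wrist_force: [-0.8, -1.3, 0.5]
width: 0.0598
```

Request:
jog_arm:
  plan:
    - {"linear": [0, 0, 0], "yaw": 0, "fingers": 0.35}
    - {"linear": [0, 0, 0], "yaw": 0, "fingers": 0.35}

```text
t: 1.32
tcp_pos: [0.4511, 0.1115, 0.144]
tool_rot: [[0.997, 0.075, -0.0], [0.075, -0.997, -0.0], [-0.0, 0.0, -1.0]]
wrist_force: [0.8, 0.0, 0.7]
width: 0.0598
```

```bash
python3 - <<'E'
from h import *
for n in ("wrist","scene"):
    im,P,st=shot(n,n+"1")
    Pf=P.reshape(-1,3)
    with np.errstate(invalid='ignore'):
        k=(Pf[:,0]>.40)&(Pf[:,0]<.56)&(Pf[:,1]>.06)&(Pf[:,1]<.17)&(Pf[:,2]>.005)&(Pf[:,2]<.022)
    Q=Pf[k];print(n,len(Q))
    if len(Q)>20:
        r=cv2.minAreaRect(Q[:,:2].astype(np.float32)*1000);print(r,Q.min(0),Q.max(0))
        for a in np.arange(.40,.56,.01):
            s=Q[(Q[:,0]>a)&(Q[:,0]<a+.01)]
            if len(s): print(round(a,3),len(s),s[:,1].min().round(4),s[:,1].max().round(4))
E
```

```text
wrist 1487
((470.6720275878906, 113.80965423583984), (101.04647064208984, 52.50241470336914), 1.950756549835205) [0.42014069 0.08910168 0.00508423] [0.52198133 0.14163226 0.01547348]
0.42 74 0.1051 0.116
0.43 113 0.1024 0.1198
0.44 122 0.1013 0.1215
0.45 120 0.1016 0.1217
0.46 148 0.1031 0.1228
0.47 181 0.0998 0.1275
0.48 186 0.0975 0.1323
0.49 192 0.0944 0.1357
0.5 184 0.0913 0.1403
0.51 155 0.0891 0.1416
0.52 12 0.0905 0.1398
scene 309
((484.7978820800781, 118.61862182617188), (56.66412353515625, 124.68293762207031), 76.77812957763672) [0.41933101 0.0767787  0.00500151] [0.53900659 0.14074107 0.01833412]
0.41 3 0.1058 0.1125
0.42 24 0.1025 0.1157
0.43 29 0.1013 0.1194
0.44 30 0.1008 0.121
0.45 32 0.1016 0.122
0.46 32 0.1024 0.1222
0.47 36 0.0998 0.1279
0.48 36 0.096 0.131
0.49 32 0.0937 0.1354
0.5 31 0.0905 0.1385
0.51 23 0.0888 0.1407
0.53 1 0.0768 0.0768
```

View pics/wrist1.png

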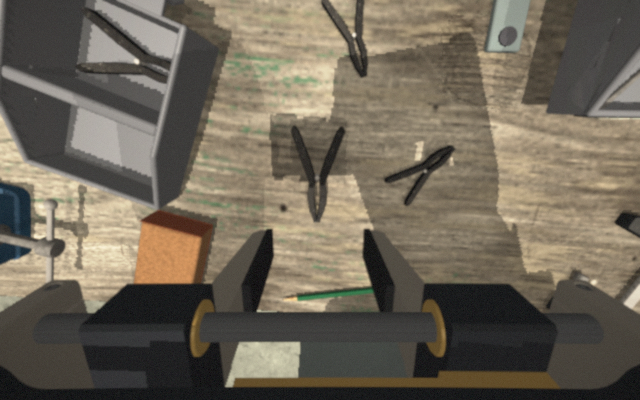

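The wrist crop confirms the largest clamp, around pixel (318,170), with its jaws at (318,205) and its handles away from the robot. Descending to grip it.

Request:
jog_arm:
  newtons: 25
  plan:
    - {"linear": [0, 0, -1.3], "yaw": -0.3, "fingers": 0.35}
    - {"linear": [0.02, 0, -2.6], "yaw": -0.3, "fingers": 0.35}
    - {"linear": [0.02, 0, -3.9], "yaw": -0.3, "fingers": 0.35}
    - {"linear": [0.02, 0, -4.7], "yaw": -0.3, "fingers": 0.35}
    - {"linear": [0.02, 0, -5.0], "yaw": -0.3, "fingers": 0.35}
    - {"linear": [0.02, 0, -5.0], "yaw": -0.3, "fingers": 0.35}
    - {"linear": [0.02, 0, -5.0], "yaw": -0.3, "fingers": 0.9}
    - {"linear": [0.02, 0, -5.0], "yaw": -0.3, "fingers": 0.9}
    - {"linear": [0.02, 0, -5.0], "yaw": -0.3, "fingers": 0.9}
    - {"linear": [0.02, 0, -5.0], "yaw": -0.3, "fingers": 0.9}
    - {"linear": [0.02, 0, -5.0], "yaw": -0.3, "fingers": 0.9}
    - {"linear": [0.02, 0, -5.0], "yaw": -0.3, "fingers": 0.9}

```text
t: 2.42
tcp_pos: [0.4519, 0.1116, 0.0193]
tool_rot: [[0.999, 0.045, 0.001], [0.045, -0.999, 0.0], [0.001, -0.0, -1.0]]
wrist_force: [0.1, -0.0, 0.1]
width: 0.0218
```

```bash
python3 - <<'E'
from h import *
for t in ("scene1","side0","wrist1"):
    P=np.load(f"/tmp/{t}.npy").reshape(-1,3);P=P[np.isfinite(P).all(1)]
    a=np.deg2rad(-17.5);ux=np.array([np.cos(a),np.sin(a)]);uy=np.array([-ux[1],ux[0]])
    c0=np.array([.545,.29])
    k=(np.abs(P[:,:2]-c0)<.14).all(1)&(P[:,2]>.060)&(P[:,2]<.08);Q=P[k];
    L=np.c_[(Q[:,:2]-c0)@ux,(Q[:,:2]-c0)@uy]
    h=np.histogram(L[:,0],np.arange(-.1,.13,.004));print(t,len(Q));print([(round(b,3),n) for n,b in zip(*h) if n>0])
    h=np.histogram(L[:,1],np.arange(-.1,.1,.004));print([(round(b,3),n) for n,b in zip(*h) if n>0])
    np.save(f"/tmp/L_{t}.npy",np.c_[L,Q[:,2]])
E
```

```text
scene1 161
[(np.float64(-0.064), np.int64(3)), (np.float64(-0.06), np.int64(3)), (np.float64(-0.056), np.int64(8)), (np.float64(-0.052), np.int64(9)), (np.float64(-0.048), np.int64(12)), (np.float64(-0.044), np.int64(12)), (np.float64(-0.04), np.int64(8)), (np.float64(-0.036), np.int64(8)), (np.float64(-0.032), np.int64(8)), (np.float64(-0.028), np.int64(20)), (np.float64(-0.024), np.int64(18)), (np.float64(-0.02), np.int64(8)), (np.float64(-0.016), np.int64(1)), (np.float64(0.004), np.int64(3)), (np.float64(0.008), np.int64(4)), (np.float64(0.012), np.int64(2)), (np.float64(0.02), np.int64(2)), (np.float64(0.024), np.int64(5)), (np.float64(0.028), np.int64(4)), (np.float64(0.032), np.int64(4)), (np.float64(0.036), np.int64(1)), (np.float64(0.056), np.int64(16)), (np.float64(0.06), np.int64(2))]
[(np.float64(-0.068), np.int64(1)), (np.float64(-0.064), np.int64(20)), (np.float64(-0.06), np.int64(47)), (np.float64(-0.056), np.int64(10)), (np.float64(-0.052), np.int64(3)), (np.float64(-0.048), np.int64(5)), (np.float64(-0.044), np.int64(6)), (np.float64(-0.04), np.int64(12)), (np.float6
[... 4568 characters left out ...]
.float64(-0.016), np.int64(100)), (np.float64(-0.012), np.int64(84)), (np.float64(-0.008), np.int64(84)), (np.float64(-0.004), np.int64(97)), (np.float64(0.0), np.int64(85)), (np.float64(0.004), np.int64(84)), (np.float64(0.008), np.int64(89)), (np.float64(0.012), np.int64(81)), (np.float64(0.016), np.int64(87)), (np.float64(0.02), np.int64(95)), (np.float64(0.024), np.int64(80)), (np.float64(0.028), np.int64(92)), (np.float64(0.032), np.int64(93)), (np.float64(0.036), np.int64(88)), (np.float64(0.04), np.int64(100)), (np.float64(0.044), np.int64(94)), (np.float64(0.048), np.int64(91)), (np.float64(0.052), np.int64(134)), (np.float64(0.056), np.int64(1425)), (np.float64(0.06), np.int64(18))]
```

```bash
cat >> h.py <<'E'
def binfit(P,c0=(.545,.29),adeg=-17.5,z0=.065,z1=.074):
    P=P.reshape(-1,3);P=P[np.isfinite(P).all(1)]
    c0=np.array(c0);a=np.deg2rad(adeg);ux=np.array([np.cos(a),np.sin(a)]);uy=np.array([-ux[1],ux[0]])
    k=(np.abs(P[:,:2]-c0)<.16).all(1)&(P[:,2]>z0)&(P[:,2]<z1);Q=P[k]
    L=np.c_[(Q[:,:2]-c0)@ux,(Q[:,:2]-c0)@uy]
    def sl(m,i):
        S=L[m]
        for _ in range(4):
            if len(S)<15: return None
            f=np.polyfit(S[:,1-i],S[:,i],1);r=S[:,i]-np.polyval(f,S[:,1-i]);S=S[np.abs(r)<max(2*r.std(),.001)]
        return np.rad2deg(f[0])*(1 if i==1 else -1),f[1],S[:,i].min(),S[:,i].max(),len(S)
    print("y- wall",sl((L[:,1]<-.052)&(L[:,1]>-.07),1));print("y+ wall",sl((L[:,1]>.05)&(L[:,1]<.07),1))
    print("divider",sl((L[:,0]>-.03)&(L[:,0]<-.008)&(np.abs(L[:,1])<.045),0))
    print("back",sl((L[:,0]>.05)&(L[:,0]<.08)&(np.abs(L[:,1])<.045),0))
E
python3 - <<'E'
from h import *
for t in ("scene1","scene0","side0","wrist1"): print(t);binfit(np.load(f"/tmp/{t}.npy"))
E
```

```text
scene1
y- wall (np.float64(-1.4084284959565878), np.float64(-0.05919589390716004), np.float64(-0.062400761812214635), np.float64(-0.05496221013696847), 36)
y+ wall None
divider (np.float64(1.6854376614831346), np.float64(-0.02288563178604168), np.float64(-0.025435412367215138), np.float64(-0.018244990871286417), 26)
back None
scene0
y- wall (np.float64(-0.17128552208103986), np.float64(-0.05917577952848264), np.float64(-0.06235289764244012), np.float64(-0.055723897332898675), 111)
y+ wall (np.float64(-0.828524797438343), np.float64(0.05927269551315994), np.float64(0.055498063212596524), np.float64(0.06334630716459971), 89)
divider (np.float64(0.17423385177729467), np.float64(-0.020237043624829976), np.float64(-0.025360263651274164), np.float64(-0.014301700367239874), 97)
back (np.float64(-0.5032614828776043), np.float64(0.06464706098046955), np.float64(0.056142299403896284), np.float64(0.07492517122323547), 152)
side0
y- wall (np.float64(-1.3997793327222996), np.float64(-0.059337945457719594), np.float64(-0.06315601802927907), np.float64(-0.055885627820067986), 104)
y+ wall (np.float
[... 323 characters left out ...]
at64(0.06806535811695867), np.float64(0.059198931819215296), np.float64(0.07646071028595934), 99)
wrist1
y- wall (np.float64(-0.7986575781924256), np.float64(-0.05908348611918329), np.float64(-0.061860870950150686), np.float64(-0.056247567218344216), 1217)
y+ wall (np.float64(-0.43082761820072235), np.float64(0.057284700607086174), np.float64(0.055671118355893064), np.float64(0.058993246964121955), 651)
divider (np.float64(-0.6158076518712056), np.float64(-0.0174485540910701), np.float64(-0.023483712391837483), np.float64(-0.012411316232139275), 1713)
back (np.float64(11.029470423033066), np.float64(0.05586895806472592), np.float64(0.057438289722033395), np.float64(0.06936621541198969), 564)
```

Request:
jog_arm:
  plan:
    - {"linear": [0, 0, 1.0], "yaw": 0, "fingers": 0.9}
    - {"linear": [0, 0, 2.5], "yaw": 0, "fingers": 0.9}
    - {"linear": [0, 0, 4], "yaw": 0, "fingers": 0.9}
    - {"linear": [0, 0, 5.2], "yaw": 0, "fingers": 0.9}
    - {"linear": [0, 0, 5.2], "yaw": 0, "fingers": 0.9}

```text
t: 2.83
tcp_pos: [0.455, 0.1123, 0.1545]
tool_rot: [[0.999, 0.045, 0.009], [0.045, -0.999, 0.002], [0.009, -0.002, -1.0]]
wrist_force: [1.3, 0.0, 0.7]
width: 0.0198
```

Request:
jog_arm:
  plan:
    - {"linear": [0.2, 1.0, 0], "yaw": 1.4, "fingers": 0.9}
    - {"linear": [0.3, 2.0, 0], "yaw": 2.8, "fingers": 0.9}
    - {"linear": [0.5, 3.0, 0], "yaw": 4.2, "fingers": 0.9}
    - {"linear": [0.7, 4.0, 0], "yaw": 5.6, "fingers": 0.9}
    - {"linear": [0.9, 5.0, 0], "yaw": 7, "fingers": 0.9}
    - {"linear": [1.1, 6.0, 0], "yaw": 8.4, "fingers": 0.9}
    - {"linear": [1.27, 6.8, 0], "yaw": 9.8, "fingers": 0.9}
    - {"linear": [1.27, 7.16, 0], "yaw": 11.2, "fingers": 0.9}
    - {"linear": [1.27, 7.16, 0], "yaw": 12.6, "fingers": 0.9}
    - {"linear": [1.27, 7.16, 0], "yaw": 13.9, "fingers": 0.9}
    - {"linear": [1.27, 7.16, 0], "yaw": 13.9, "fingers": 0.9}
    - {"linear": [1.27, 7.16, 0], "yaw": 13.9, "fingers": 0.9}

```text
t: 3.83
tcp_pos: [0.4832, 0.2903, 0.1484]
tool_rot: [[0.311, 0.95, -0.001], [0.95, -0.311, -0.0], [-0.001, -0.001, -1.0]]
wrist_force: [-1.0, 0.2, -0.9]
width: 0.0196
```

```bash
python3 - <<'E'
from h import *
im,P,st=shot("wrist","wrist2");print(st["tcp_pos"],st["joints"])
binfit(P,c0=(.5279,.2949),adeg=-18)
a=np.deg2rad(-18.1);ux=np.array([np.cos(a),np.sin(a)]);uy=np.array([-ux[1],ux[0]])
Q=P.reshape(-1,3);Q=Q[np.isfinite(Q).all(1)]
Q=Q[(Q[:,2]>.065)&(Q[:,2]<.074)&(np.abs(Q[:,:2]-[.5279,.2949])<.14).all(1)]
L=np.c_[(Q[:,:2]-[.5279,.2949])@ux,(Q[:,:2]-[.5279,.2949])@uy]
for lo,hi,n in((-.1,.1,100),):
    h=np.histogram(L[:,0],np.arange(-.1,.11,.005));print([(int(1000*b),int(n)) for n,b in zip(*h) if n>5])
    h=np.histogram(L[:,1],np.arange(-.08,.08,.003));print([(int(1000*b),int(n)) for n,b in zip(*h) if n>5])
im,P,st=shot("side","side2")
E
```

```text
[0.48315208 0.29032415 0.14843968] [5.38410651e-01 3.53788515e-01 1.84043610e+00 1.27277689e-05
 9.48279290e-01 8.55057258e-01]
y- wall (np.float64(0.021240518495760845), np.float64(-0.05672831860096814), np.float64(-0.05938545848160995), np.float64(-0.0540451925931234), 540)
y+ wall (np.float64(-0.3177574727444266), np.float64(0.060624635439525405), np.float64(0.057157699157930814), np.float64(0.06304761398485709), 1004)
divider None
back (np.float64(-0.10441544719141643), np.float64(0.07724107959020172), np.float64(0.07502981163132393), np.float64(0.07987425667469644), 751)
[(-34, 23), (-29, 46), (-24, 41), (-19, 46), (-14, 44), (-9, 260), (-4, 812), (0, 605), (5, 80), (10, 75), (15, 82), (20, 79), (25, 77), (30, 82), (35, 74), (40, 80), (45, 81), (50, 75), (55, 82), (60, 79), (65, 78), (70, 79), (75, 997), (80, 574), (85, 572), (90, 224)]
[(-61, 44), (-58, 294), (-55, 225), (-52, 42), (-49, 52), (-46, 47), (-43, 60), (-40, 105), (-37, 101), (-34, 96), (-31, 107), (-28, 97), (-25, 103), (-22, 107), (-19, 112), (-16, 107), (-13, 106), (-10, 113), (-7, 111), (-4, 105), (-1, 119), (1, 111), (4, 113), (7, 117), (10, 126), (13, 113), (16, 125), (19, 113), (22, 130), (25, 119), (28, 130), (31, 134), (34, 124), (37, 121), (40, 138), (43, 103), (46, 73), (49, 76), (52, 71), (55, 70), (58, 566), (61, 422)]
```

View pics/wrist2.png

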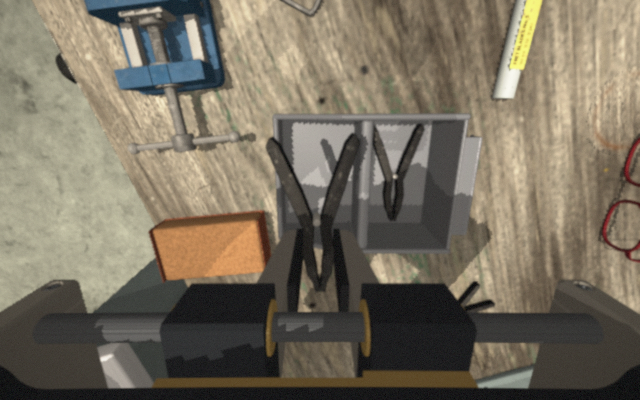

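View pics/side2.png

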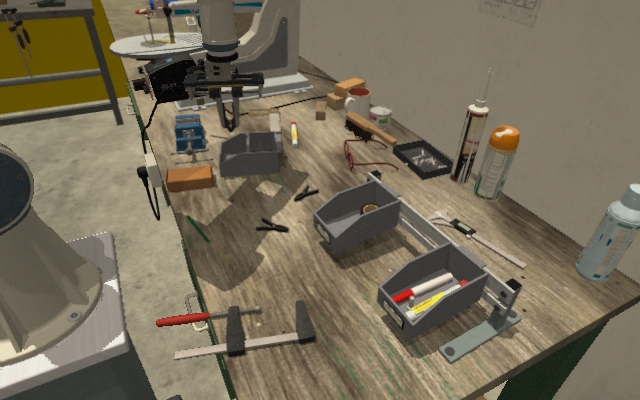

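Request:
jog_arm:
  plan:
    - {"linear": [-0.02, 0.07, -1.2], "yaw": 0, "fingers": 0.9}
    - {"linear": [-0.02, 0.07, -2.2], "yaw": 0, "fingers": 0.9}
    - {"linear": [-0.02, 0.07, -3.0], "yaw": 0, "fingers": 0.9}
    - {"linear": [-0.02, 0.07, -3.6], "yaw": 0, "fingers": 0.9}
    - {"linear": [-0.02, 0.07, -4.1], "yaw": 0, "fingers": 0.9}
    - {"linear": [-0.02, 0.07, -4.5], "yaw": 0, "fingers": 0.9}
    - {"linear": [-0.02, 0.07, -4.8], "yaw": 0, "fingers": 0.9}
    - {"linear": [-0.02, 0.07, -4.85], "yaw": 0, "fingers": 0.9}
    - {"linear": [-0.02, 0.07, -4.85], "yaw": 0, "fingers": 0.9}

```text
t: 4.68
tcp_pos: [0.483, 0.2922, 0.0277]
tool_rot: [[0.309, 0.951, -0.0], [0.951, -0.309, -0.0], [-0.0, -0.0, -1.0]]
wrist_force: [-0.1, 0.4, -0.2]
width: 0.02
```

No contact. Release and lift.

Request:
jog_arm:
  plan:
    - {"linear": [0, 0, -0.05], "yaw": 0, "fingers": 0.65}
    - {"linear": [0, 0, -0.05], "yaw": 0, "fingers": 0.65}
    - {"linear": [0, 0, -0.05], "yaw": 0, "fingers": 0.65}
    - {"linear": [0, 0, 0.4], "yaw": 0, "fingers": 0.65}
    - {"linear": [0, 0, 1.2], "yaw": 0, "fingers": 0.65}
    - {"linear": [0, 0, 2.4], "yaw": 0, "fingers": 0.65}
    - {"linear": [0, 0, 3.8], "yaw": 0, "fingers": 0.65}
    - {"linear": [0.5, -1, 5], "yaw": 0, "fingers": 0.5}
    - {"linear": [1.0, -2, 5], "yaw": 0, "fingers": 0.5}
    - {"linear": [1.0, -2, 5], "yaw": 0, "fingers": 0.5}
    - {"linear": [1.0, -2, 5], "yaw": 0, "fingers": 0.5}
    - {"linear": [1.0, -2, 5], "yaw": 0, "fingers": 0.5}

```text
t: 5.68
tcp_pos: [0.5076, 0.2423, 0.1531]
tool_rot: [[0.309, 0.951, -0.0], [0.951, -0.309, 0.0], [0.0, -0.0, -1.0]]
wrist_force: [0.0, 0.7, 0.6]
width: 0.046
```

```bash
cat >> h.py <<'E'
def hist(P,c0,adeg,z0=.066,z1=.074,ylim=.045):
    a=np.deg2rad(adeg);ux=np.array([np.cos(a),np.sin(a)]);uy=np.array([-ux[1],ux[0]])
    Q=P.reshape(-1,3);Q=Q[np.isfinite(Q).all(1)];Q=Q[(Q[:,2]>z0)&(Q[:,2]<z1)]
    L=np.c_[(Q[:,:2]-c0)@ux,(Q[:,:2]-c0)@uy]
    m=(np.abs(L[:,1])<ylim)
    h=np.histogram(L[m,0],np.arange(-.1,.11,.002));print("x",[(round(1000*b),int(n)) for n,b in zip(*h) if n>5])
    m=(np.abs(L[:,0])<.07)
    h=np.histogram(L[m,1],np.arange(-.08,.08,.002));print("y",[(round(1000*b),int(n)) for n,b in zip(*h) if n>15])
    d=L[(np.abs(L[:,0])<.012)&(np.abs(L[:,1])<.045)]
    print("div med",np.median(d,0),np.percentile(d[:,0],[2,98]),'slope deg',-np.rad2deg(np.polyfit(d[:,1],d[:,0],1)[0]))
E
python3 - <<'E'
from h import *
for n in("wrist","scene","side"):
    im,P,st=shot(n,n+"3");print(n,st["tcp_pos"])
    binfit(P,c0=(.5279,.2949),adeg=-18);hist(P,(.5279,.2949),-18.1)
E
```

```text
wrist [0.50759244 0.24232861 0.15308589]
y- wall (np.float64(-0.14906704215406644), np.float64(-0.056946725829646785), np.float64(-0.059465844339973595), np.float64(-0.05476261775286278), 689)
y+ wall (np.float64(-0.12040180263335594), np.float64(0.05993141215845418), np.float64(0.05708487211183844), np.float64(0.0625786618808553), 1039)
divider None
back (np.float64(-0.2913447923353358), np.float64(0.0772323659542884), np.float64(0.0748753076836199), np.float64(0.07999972147890859), 788)
x [(-6, 219), (-4, 328), (-2, 220), (0, 295), (2, 249), (4, 13), (74, 175), (76, 310), (78, 263), (80, 262), (82, 255), (84, 263), (86, 245), (88, 255), (90, 231), (92, 21)]
y [(-60, 150), (-58, 290), (-56, 165), (-54, 27), (-52, 22), (-50, 28), (-48, 25), (-46, 25), (-44, 25), (-42, 31), (-40, 24), (-38, 25), (-36, 26), (-34, 31), (-32, 25), (-30, 27), (-28, 25), (-26, 30), (-24, 27), (-22, 25), (-20, 27), (-18, 31), (-16, 24), (-14, 33), (-12, 26), (-10, 25), (-8, 35), (-6, 24), (-4, 32), (-2, 27), (0, 27), (2, 33), (4, 24), (6, 36), (8, 23), (10, 36), (12, 24), (14, 36), (16, 24), (18, 35), (20, 
[... 1123 characters left out ...]
]
y- wall (np.float64(-1.7342804908384208), np.float64(-0.05800894036658014), np.float64(-0.06280910467415564), np.float64(-0.0552061272277239), 106)
y+ wall (np.float64(0.3198513702298333), np.float64(0.059747410740315914), np.float64(0.056321069889832126), np.float64(0.0635490729090594), 91)
divider None
back (np.float64(0.25935224908787924), np.float64(0.07871120707093489), np.float64(0.07741441541846478), np.float64(0.07997479506190845), 18)
x [(-2, 16), (0, 13), (2, 7), (4, 11), (78, 13), (80, 12), (82, 10), (84, 12), (86, 13), (88, 9), (90, 13), (92, 10)]
y [(-60, 29), (-58, 30), (58, 28), (60, 27)]
div med [ 0.00156289 -0.00319165] [-0.00175306  0.0061473 ] slope deg 0.404934607914186
```

View pics/wrist3.png

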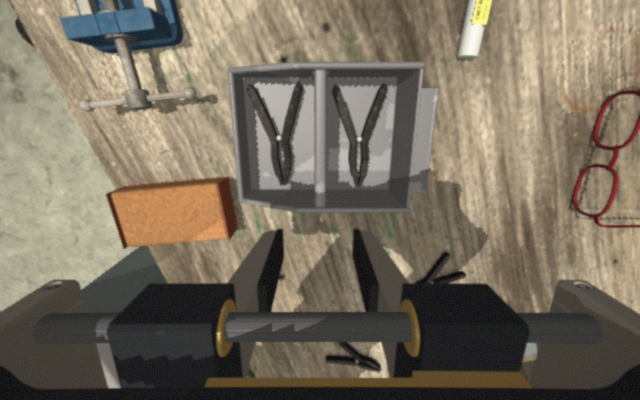

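The wrist view shows the loose clamp lying flat in the front compartment at (278,135). The fixed clamp is at (360,135) and the divider bar at (320,135). Next I grip the bar.

Request:
jog_arm:
  newtons: 55
  plan:
    - {"linear": [0.39, 1.0, 0], "yaw": 0, "fingers": 0.5}
    - {"linear": [0.78, 2.16, -0.3], "yaw": 0, "fingers": 0.5}
    - {"linear": [0.78, 2.16, -1.3], "yaw": 0, "fingers": 0.5}
    - {"linear": [0.78, 2.16, -2.3], "yaw": 0, "fingers": 0.5}
    - {"linear": [0.78, 2.16, -3.2], "yaw": 0, "fingers": 0.5}
    - {"linear": [0.78, 2.16, -3.8], "yaw": 0, "fingers": 0.5}
    - {"linear": [0.78, 2.16, -3.99], "yaw": 0, "fingers": 0.5}
    - {"linear": [0.78, 2.16, -3.99], "yaw": 0, "fingers": 0.5}
    - {"linear": [0.78, 2.16, -3.99], "yaw": 0, "fingers": 1}
    - {"linear": [0.78, 2.16, -3.99], "yaw": 0, "fingers": 1}
    - {"linear": [0.78, 2.16, -3.99], "yaw": 0, "fingers": 1}
    - {"linear": [0.78, 2.16, -3.99], "yaw": 0, "fingers": 1}

```text
t: 6.83
tcp_pos: [0.5281, 0.2966, 0.0542]
tool_rot: [[0.308, 0.951, 0.001], [0.951, -0.308, 0.001], [0.001, 0.001, -1.0]]
wrist_force: [-0.5, 0.5, 0.4]
width: 0.0213
```

Request:
jog_arm:
  plan:
    - {"linear": [0, 0, 0], "yaw": 0, "fingers": 1}
    - {"linear": [0, 0, 0], "yaw": 0, "fingers": 1}
    - {"linear": [0, 0, 0], "yaw": 0, "fingers": 1}

```text
t: 7.08
tcp_pos: [0.5277, 0.2964, 0.0537]
tool_rot: [[0.308, 0.951, 0.001], [0.951, -0.308, 0.0], [0.001, 0.0, -1.0]]
wrist_force: [-1.3, 0.3, 5.2]
width: 0.0096
```

Request:
jog_arm:
  plan:
    - {"linear": [0, 0, 0.5], "yaw": 0, "fingers": 1}
    - {"linear": [0, 0, 1.2], "yaw": 0, "fingers": 1}
    - {"linear": [0, 0, 2.2], "yaw": 0, "fingers": 1}
    - {"linear": [0, 0, 3.3], "yaw": 0, "fingers": 1}
    - {"linear": [0, 0, 4.4], "yaw": 0, "fingers": 1}
    - {"linear": [0, 0, 5.2], "yaw": 0, "fingers": 1}
    - {"linear": [0, 0, 5.6], "yaw": 0, "fingers": 1}
    - {"linear": [0, 0, 5.6], "yaw": 0, "fingers": 1}
    - {"linear": [0, 0, 5.6], "yaw": 0, "fingers": 1}

```text
t: 7.83
tcp_pos: [0.5272, 0.2961, 0.1928]
tool_rot: [[0.308, 0.951, -0.0], [0.951, -0.308, -0.0], [-0.0, -0.0, -1.0]]
wrist_force: [0.0, -0.7, -3.8]
width: 0.0093
```

```bash
python3 - <<'E'
from h import *
a=np.deg2rad(2.9);ux=np.array([np.cos(a),np.sin(a)]);uy=np.array([-ux[1],ux[0]]);c0=np.array([.717,-.22])
for t in("scene3","side3","scene0","side0","wrist0"):
    Q=np.load(f"/tmp/{t}.npy").reshape(-1,3);Q=Q[np.isfinite(Q).all(1)]
    L=np.c_[(Q[:,:2]-c0)@ux,(Q[:,:2]-c0)@uy,Q[:,2]]
    m=(np.abs(L[:,0])<.02)&(np.abs(L[:,1])<.055)&(L[:,2]>.09)&(L[:,2]<.125);B=L[m]
    print(t,"zmax",np.percentile(B[:,2],[50,90,98]))
    T=B[B[:,2]>.113]
    if len(T)>20: print(" top n",len(T),"x",np.percentile(T[:,0],[3,50,97]).round(4),"slope",-np.rad2deg(np.polyfit(T[:,1],T[:,0],1)[0]).round(2),"yrange",T[:,1].min(),T[:,1].max())
    F=B[(B[:,2]<.110)&(B[:,2]>.097)]
    if len(F)>20: print(" front x",np.percentile(F[:,0],[3,50,97]).round(4),np.rad2deg(np.polyfit(F[:,1],F[:,0],1)[0]))
    # neighbours' walls
    m=(L[:,0]>-.14)&(L[:,0]<-.03)&(np.abs(L[:,1])<.2)&(L[:,2]>.112)&(L[:,2]<.124);W=L[m]
    h=np.histogram(W[:,1],np.arange(-.18,.18,.003));print(" walls",[(round(1000*b),int(n)) for n,b in zip(*h) if n>12])
    # ends of bar
    E=L[(np.abs(L[:,0])<.006)&(L[:,2]>.10)&(L[:,2]<.118)];print(" bar y",E[:,1].min(),E[:,1].max())
E
```

```text
scene3 zmax [0.10572299 0.11508192 0.11726032]
 top n 100 x [-0.0033  0.0001  0.0044] slope 0.32 yrange -0.05431550529017755 0.05451626088351471
 front x [-0.0042 -0.0015  0.0019] -0.3597824200860657
 walls [(-168, 24), (-165, 48), (-84, 17), (-81, 50), (60, 40), (63, 33), (147, 46), (150, 17)]
 bar y -0.21127474658451062 1.0466137137260036
side3 zmax [0.10562897 0.11463268 0.11598846]
 top n 113 x [-0.0019  0.0015  0.0049] slope 0.09 yrange -0.0548534098546112 0.054578508149757024
 front x [-0.0019 -0.0003  0.0013] 0.31831343790156547
 walls [(-168, 110), (-165, 60), (-84, 49), (-81, 71), (60, 75), (63, 26), (144, 37), (147, 44)]
 bar y -0.21183443661717127 0.18814407300164082
scene0 zmax [0.10530192 0.11524104 0.1171486 ]
 top n 103 x [-0.0032  0.0003  0.0045] slope -0.11 yrange -0.053195597122984446 0.05466865452623048
 front x [-0.004  -0.0013  0.0012] -0.3218063935535951
 walls [(-168, 23), (-165, 47), (-84, 22), (-81, 45), (-78, 14), (60, 38), (63, 37), (147, 51), (150, 19)]
 bar y -0.21124013473263648 1.0504656653736018
side0 zmax [0.10536037 0.11447409 0.11551647]
 top n 120 x [-0.0011  0.0016  0.0051] slope -0.02 yrange -0.054949054285532366 0.054859103949851475
 front x [-0.0018 -0.0003  0.0011] 0.14546393789708553
 walls [(-168, 114), (-165, 55), (-84, 54), (-81, 64), (60, 79), (63, 22), (144, 37), (147, 44)]
 bar y -0.21192472399472562 1.0454529668160626
wrist0 zmax [0.11390385 0.11560135 0.11610446]
 top n 189 x [-0.0013  0.0015  0.0044] slope -0.31 yrange -0.011587414406750903 0.04222288976248257
 front x [-0.0013 -0.0011 -0.0007] 0.33927021749473113
 walls [(147, 193), (150, 246)]
 bar y -0.02836167139820922 0.1879127342530802
```

Rail heading is about 2.9°, the bar centre is near (0.719, -0.22), and the gap centre is about 9 mm further toward -y. Carrying the bin above the gap.

Request:
jog_arm:
  plan:
    - {"linear": [0.05, -0.3, 0.3], "yaw": 0.1, "fingers": 1}
    - {"linear": [0.2, -1.0, 0.6], "yaw": 0.3, "fingers": 1}
    - {"linear": [0.4, -2.1, 0.6], "yaw": 0.6, "fingers": 1}
    - {"linear": [0.65, -3.4, 0.6], "yaw": 0.9, "fingers": 1}
    - {"linear": [0.9, -4.8, 0.6], "yaw": 1.2, "fingers": 1}
    - {"linear": [1.2, -6.2, 0.6], "yaw": 1.5, "fingers": 1}
    - {"linear": [1.45, -7.6, 0.6], "yaw": 1.8, "fingers": 1}
    - {"linear": [1.7, -9.0, 0.6], "yaw": 2.1, "fingers": 1}
    - {"linear": [2.0, -10.4, 0.6], "yaw": 2.4, "fingers": 1}
    - {"linear": [2.25, -11.8, 0.6], "yaw": 2.7, "fingers": 1}
    - {"linear": [2.5, -13.1, 0.6], "yaw": 2.9, "fingers": 1}
    - {"linear": [2.7, -14.2, 0.6], "yaw": 3.1, "fingers": 1}

```text
t: 8.83
tcp_pos: [0.5941, -0.0616, 0.2068]
tool_rot: [[0.042, 0.999, -0.003], [0.999, -0.042, -0.0], [-0.0, -0.003, -1.0]]
wrist_force: [1.0, 0.2, -2.3]
width: 0.0096
```

Request:
jog_arm:
  plan:
    - {"linear": [0.25, -1.3, 0], "yaw": 0.2, "fingers": 1}
    - {"linear": [0.5, -2.6, 0], "yaw": 0.4, "fingers": 1}
    - {"linear": [0.75, -3.9, 0], "yaw": 0.6, "fingers": 1}
    - {"linear": [1.0, -5.1, 0], "yaw": 0.8, "fingers": 1}
    - {"linear": [1.2, -6.1, 0], "yaw": 0.95, "fingers": 1}
    - {"linear": [1.3, -6.7, 0], "yaw": 1.05, "fingers": 1}
    - {"linear": [1.38, -7.0, 0], "yaw": 1.08, "fingers": 1}
    - {"linear": [1.38, -7.0, 0], "yaw": 1.08, "fingers": 1}
    - {"linear": [1.38, -7.0, 0], "yaw": 1.08, "fingers": 1}
    - {"linear": [1.38, -7.0, 0], "yaw": 1.08, "fingers": 1}

```text
t: 9.67
tcp_pos: [0.629, -0.2326, 0.2075]
tool_rot: [[-0.052, 0.999, -0.001], [0.999, 0.052, 0.001], [0.001, -0.001, -1.0]]
wrist_force: [-0.3, -0.6, -3.6]
width: 0.0098
```

```bash
python3 - <<'E'
from h import *
for n in("wrist","scene","side"):
    im,P,st=shot(n,n+"4");print(n,st["tcp_pos"])
E
```

```text
wrist [ 0.62898931 -0.23260843  0.20754959]
scene [ 0.62914474 -0.23248854  0.20777904]
side [ 0.62931866 -0.23250411  0.20796751]
```

View pics/wrist4.png

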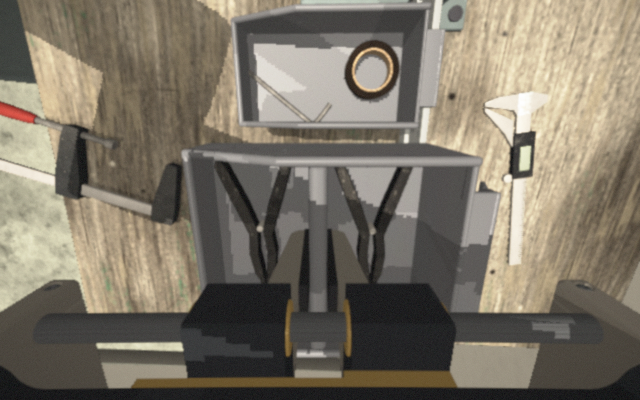

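View pics/side4.png

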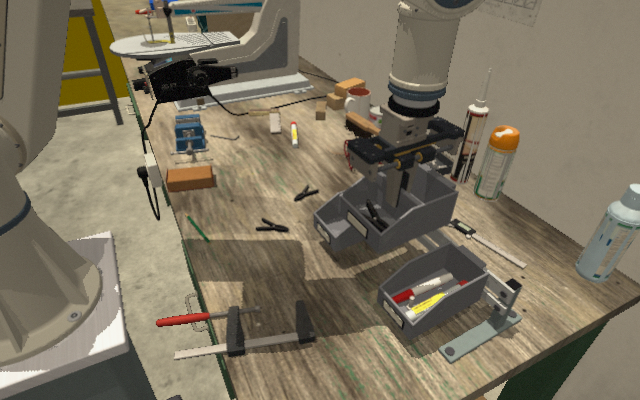

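View pics/scene4.png

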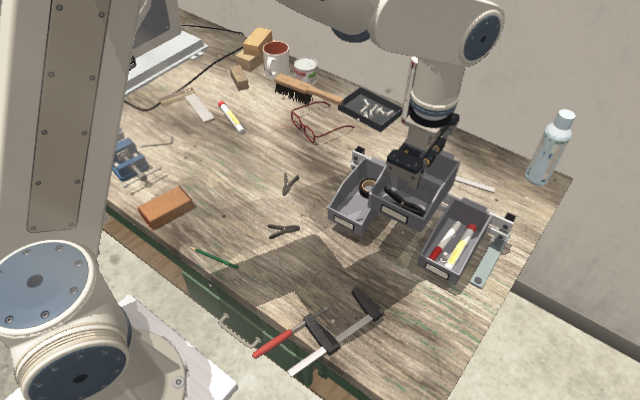

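```bash
cat > m.py <<'E'
from h import *
import sys
def meas(t,zr):
    a=np.deg2rad(2.9);ux=np.array([np.cos(a),np.sin(a)]);uy=np.array([-ux[1],ux[0]]);c0=np.array([.717,-.22])
    Q=np.load(f"/tmp/{t}.npy").reshape(-1,3);Q=Q[np.isfinite(Q).all(1)]
    L=np.c_[(Q[:,:2]-c0)@ux,(Q[:,:2]-c0)@uy,Q[:,2]]
    m=(L[:,0]>-.18)&(L[:,0]<.03)&(np.abs(L[:,1])<.10)&(np.abs(L[:,2]-zr)<.008);B=L[m]
    print(t,len(B))
    w=B[B[:,0]<-.02]
    h=np.histogram(w[:,1],np.arange(-.09,.09,.002));print(" y",[(round(1000*b),int(n)) for n,b in zip(*h) if n>12])
    w=B[np.abs(B[:,1]+.0095)<.045]
    h=np.histogram(w[:,0],np.arange(-.18,.03,.002));print(" x",[(round(1000*b),int(n)) for n,b in zip(*h) if n>6])
    for s in(-1,1):
        k=B[(np.abs(B[:,1]+.0095-s*.0595)<.004)&(B[:,0]>-.12)&(B[:,0]<-.02)]
        if len(k)>15:
            print(" wall",s,"n",len(k),"y",np.median(k[:,1]),"yaw",np.rad2deg(np.polyfit(k[:,0],k[:,1],1)[0]),"pitch",np.rad2deg(np.polyfit(k[:,0],k[:,2],1)[0]),"z",np.median(k[:,2]))
    k=B[(B[:,0]>-.008)&(B[:,0]<.012)&(np.abs(B[:,1]+.0095)<.04)]
    if len(k)>15: print(" lip top z",np.median(k[:,2]),"roll",np.rad2deg(np.polyfit(k[:,1],k[:,2],1)[0]),"x",np.percentile(k[:,0],[2,98]))
if __name__=="__main__":
    for t in sys.argv[2:]: meas(t,float(sys.argv[1]))
E
python3 m.py .224 wrist4 scene4 side4
python3 - <<'E'
import sys;sys.path.insert(0,'.')
from m import *
# neighbours now in wrist4/scene4
a=np.deg2rad(2.9);ux=np.array([np.cos(a),np.sin(a)]);uy=np.array([-ux[1],ux[0]]);c0=np.array([.717,-.22])
for t in("wrist4","scene4","side4"):
    Q=np.load(f"/tmp/{t}.npy").reshape(-1,3);Q=Q[np.isfinite(Q).all(1)]
    L=np.c_[(Q[:,:2]-c0)@ux,(Q[:,:2]-c0)@uy,Q[:,2]]
    W=L[(L[:,0]>-.16)&(L[:,0]<-.03)&(np.abs(L[:,1])<.2)&(L[:,2]>.112)&(L[:,2]<.124)]
    h=np.histogram(W[:,1],np.arange(-.18,.18,.002));print(t,[(round(1000*b),int(n)) for n,b in zip(*h) if n>12])
    B=L[(np.abs(L[:,0])<.015)&(np.abs(L[:,1])<.2)&(L[:,2]>.112)&(L[:,2]<.118)]
    if len(B)>10: print(" bar x",np.percentile(B[:,0],[3,50,97]),B[:,1].min(),B[:,1].max())
E
```

```text
wrist4 11491
 y [(-68, 129), (-66, 345), (-64, 65), (-62, 40), (-60, 28), (-38, 31), (-36, 44), (-34, 53), (-32, 51), (-30, 50), (-28, 51), (-26, 51), (-24, 61), (-22, 47), (-20, 57), (-18, 55), (-16, 58), (-14, 58), (-12, 55), (-10, 59), (-8, 54), (-6, 56), (-4, 59), (-2, 71), (0, 798), (2, 59), (4, 56), (6, 66), (8, 57), (10, 66), (12, 63), (14, 58), (16, 63), (18, 64), (20, 64), (22, 69), (24, 70), (26, 68), (28, 70), (30, 73), (32, 73), (34, 80), (36, 72), (38, 79), (40, 75), (42, 82), (44, 78), (46, 76), (48, 643), (50, 930), (52, 857)]
 x [(-110, 7), (-108, 49), (-106, 51), (-104, 45), (-102, 48), (-100, 49), (-98, 53), (-96, 54), (-94, 349), (-92, 412), (-90, 481), (-88, 430), (-86, 434), (-84, 133), (-82, 48), (-80, 50), (-78, 47), (-76, 53), (-74, 48), (-72, 50), (-70, 31), (-14, 295), (-12, 1012), (-10, 451), (-8, 449), (-6, 448), (-4, 443), (-2, 444), (0, 481), (2, 398), (4, 37)]
 wall -1 n 337 y -0.06578943335289936 yaw 0.4071559453342619 pitch 0.5325330287982343 z 0.22428452222897385
 wall 1 n 2395 y 0.051168958566660365 yaw 0.45093125291836594 pitch 0.7267131229067072 z
[... 931 characters left out ...]
)]
 wall -1 n 264 y -0.06849313713021984 yaw 0.07584549632920339 pitch 0.5339522904067602 z 0.2221262619319528
 lip top z 0.22476388596443242 roll 1.1275299243536518 x [-0.00748011  0.00518327]
wrist4 [(60, 160), (62, 196), (64, 297), (146, 367), (148, 360), (150, 173)]
 bar x [-0.00881794 -0.00122264  0.00513068] 0.04898720385514562 0.1540979035843545
scene4 [(-166, 35), (-164, 28), (-82, 31), (-80, 33), (-78, 13), (146, 25), (148, 25), (150, 18)]
 bar x [-0.01055287 -0.00147154  0.01207982] -0.19955084731969294 0.18802571658272513
side4 [(-168, 84), (-166, 58), (-164, 32), (-84, 13), (-82, 66), (-80, 40)]
 bar x [-0.00906821 -0.00076266  0.01091062] -0.1999384830328622 -0.03753706251143427
```

Request:
jog_arm:
  plan:
    - {"linear": [0, -0.02, -0.5], "yaw": 0, "fingers": 1}
    - {"linear": [0, -0.02, -1.1], "yaw": 0, "fingers": 1}
    - {"linear": [0, -0.02, -1.7], "yaw": 0, "fingers": 1}
    - {"linear": [0, -0.02, -2.2], "yaw": 0, "fingers": 1}
    - {"linear": [0, -0.02, -2.6], "yaw": 0, "fingers": 1}
    - {"linear": [0, -0.02, -2.9], "yaw": 0, "fingers": 1}
    - {"linear": [0, -0.02, -3.1], "yaw": 0, "fingers": 1}
    - {"linear": [0, -0.02, -3.1], "yaw": 0, "fingers": 1}
    - {"linear": [0, -0.02, -3.1], "yaw": 0, "fingers": 1}
    - {"linear": [0, -0.02, -3.1], "yaw": 0, "fingers": 1}

```text
t: 10.65
tcp_pos: [0.63, -0.2344, 0.1313]
tool_rot: [[-0.052, 0.999, 0.001], [0.999, 0.052, -0.0], [-0.0, 0.001, -1.0]]
wrist_force: [-0.5, -0.0, -2.2]
width: 0.0098
```

```bash
python3 - <<'E'
from h import *
for n in("wrist","scene","side"):
    im,P,st=shot(n,n+"5");print(n,st["tcp_pos"])
im=cv2.imread("pics/side5.png");cv2.imwrite("pics/side5c.png",cv2.resize(im[130:350,290:560],None,fx=2.8,fy=2.7))
E
python3 m.py .146 wrist5 scene5 side5 | grep -v ' y '
```

```text
wrist [ 0.63001559 -0.23443503  0.13130892]
scene [ 0.63001015 -0.23445694  0.13139021]
side [ 0.62996322 -0.23444733  0.13138649]
wrist5 11916
 x [(-108, 28), (-106, 48), (-104, 52), (-102, 48), (-100, 47), (-98, 50), (-96, 53), (-94, 172), (-92, 456), (-90, 427), (-88, 494), (-86, 450), (-84, 303), (-82, 51), (-80, 49), (-78, 47), (-76, 50), (-74, 50), (-72, 48), (-70, 42), (-12, 1328), (-10, 494), (-8, 442), (-6, 454), (-4, 463), (-2, 427), (0, 480), (2, 448), (4, 194)]
 lip top z 0.14754355890498647 roll -0.018135857812667664 x [-0.00773692  0.00479946]
scene5 463
 x [(-96, 10), (-94, 27), (-92, 30), (-90, 8), (-88, 12), (-86, 10), (-14, 11), (-12, 27), (-10, 17), (-8, 11), (-6, 7), (-2, 13), (0, 9)]
 lip top z 0.14764270158092846 roll 3.4714463581596005 x [-0.00726002  0.0044698 ]
side5 981
 x [(-108, 31), (-106, 19), (-96, 8), (-94, 11), (-92, 81), (-90, 19), (-88, 19), (-86, 14), (-84, 12), (-82, 12), (-12, 72), (-10, 80), (-8, 20), (-6, 23), (-4, 21), (-2, 31), (0, 18), (2, 27), (4, 22)]
 lip top z 0.14719737604173092 roll -0.5744604630152836 x [-0.00741026  0.00558886]
```

View pics/side5c.png

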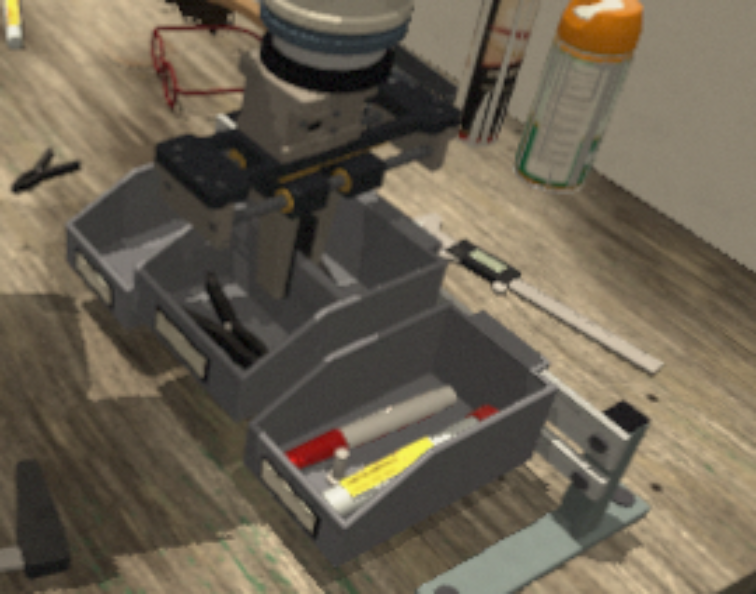

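View pics/wrist5.png

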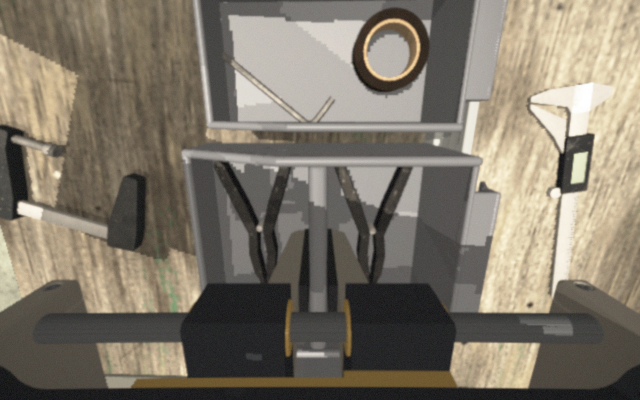

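```bash
python3 - <<'E'
from h import *
a=np.deg2rad(2.9);ux=np.array([np.cos(a),np.sin(a)]);uy=np.array([-ux[1],ux[0]]);c0=np.array([.717,-.22])
for t in("wrist5","scene0","side0","scene5","side5"):
    Q=np.load(f"/tmp/{t}.npy").reshape(-1,3);Q=Q[np.isfinite(Q).all(1)]
    L=np.c_[(Q[:,:2]-c0)@ux,(Q[:,:2]-c0)@uy,Q[:,2]]
    for nm,yc,zr in(("L",.105,.119),("R",-.123,.119),("ours",-.009,.147)):
        B=L[(np.abs(L[:,1]-yc)<.03)&(L[:,0]>-.03)&(L[:,0]<.03)&(np.abs(L[:,2]-zr)<.004)]
        if len(B)>15: print(t,nm,len(B),"x",np.percentile(B[:,0],[2,10,90,98]).round(4),"z",np.median(B[:,2]).round(4))
E
```

```text
wrist5 L 3487 x [-0.0088 -0.008   0.0057  0.0074] z 0.1186
wrist5 ours 3257 x [-0.0113 -0.0107  0.0031  0.0046] z 0.1474
scene0 L 148 x [-0.011  -0.0091  0.0051  0.0074] z 0.1187
scene0 R 179 x [-0.0114 -0.0098  0.0057  0.0076] z 0.1185
side0 L 138 x [-0.0083 -0.0072  0.0072  0.0087] z 0.1179
side0 R 269 x [-0.0092 -0.0082  0.0056  0.008 ] z 0.1187
scene5 L 146 x [-0.0108 -0.0093  0.0057  0.0068] z 0.1184
scene5 R 172 x [-0.011  -0.0089  0.0049  0.0072] z 0.1189
scene5 ours 42 x [-0.0135 -0.0118  0.0018  0.0042] z 0.1476
side5 R 262 x [-0.009  -0.0081  0.0056  0.0075] z 0.1186
side5 ours 182 x [-0.0108 -0.0103  0.0037  0.0054] z 0.147
```

The neighbours' lips show home is about 2.6 mm further toward the rail (+x). I'll lower into the flare, then shift and lower slowly.

Request:
jog_arm:
  plan:
    - {"linear": [0.03, 0, -0.15], "yaw": 0, "fingers": 1}
    - {"linear": [0.04, 0, -0.3], "yaw": 0, "fingers": 1}
    - {"linear": [0.05, 0, -0.42], "yaw": 0, "fingers": 1}
    - {"linear": [0.06, 0, -0.52], "yaw": 0, "fingers": 1}
    - {"linear": [0.08, 0, -0.52], "yaw": 0, "fingers": 1}
    - {"linear": [0.1, 0, -0.52], "yaw": 0, "fingers": 1}
    - {"linear": [0.1, 0, -0.52], "yaw": 0, "fingers": 1}

```text
t: 11.38
tcp_pos: [0.6322, -0.2343, 0.1176]
tool_rot: [[-0.052, 0.999, 0.0], [0.999, 0.052, -0.0], [-0.0, 0.0, -1.0]]
wrist_force: [0.5, 0.6, -3.6]
width: 0.0093
```

Request:
jog_arm:
  plan:
    - {"linear": [0, 0, -0.08], "yaw": 0, "fingers": 1}
    - {"linear": [0, 0, -0.16], "yaw": 0, "fingers": 1}
    - {"linear": [0, 0, -0.24], "yaw": 0, "fingers": 1}
    - {"linear": [0, 0, -0.32], "yaw": 0, "fingers": 1}
    - {"linear": [0, 0, -0.32], "yaw": 0, "fingers": 1}

```text
t: 11.8
tcp_pos: [0.6326, -0.2343, 0.1094]
tool_rot: [[-0.052, 0.999, 0.001], [0.999, 0.052, -0.0], [-0.0, 0.001, -1.0]]
wrist_force: [2.6, 0.9, -4.2]
width: 0.0092
```

Request:
jog_arm:
  plan:
    - {"linear": [0.02, 0, -0.06], "yaw": 0, "fingers": 1}
    - {"linear": [0.02, 0, -0.12], "yaw": 0, "fingers": 1}
    - {"linear": [0.02, 0, -0.18], "yaw": 0, "fingers": 1}
    - {"linear": [0.02, 0, -0.22], "yaw": 0, "fingers": 1}
    - {"linear": [0.02, 0, -0.22], "yaw": 0, "fingers": 1}

```text
t: 12.22
tcp_pos: [0.6326, -0.2342, 0.1039]
tool_rot: [[-0.052, 0.999, 0.0], [0.999, 0.052, 0.0], [0.0, 0.0, -1.0]]
wrist_force: [2.3, 0.0, -2.9]
width: 0.0095
```

Request:
jog_arm:
  plan:
    - {"linear": [0, 0, -0.03], "yaw": 0, "fingers": 1}
    - {"linear": [0, 0, -0.05], "yaw": 0, "fingers": 1}
    - {"linear": [0, 0, -0.07], "yaw": 0, "fingers": 1}
    - {"linear": [0, 0, -0.07], "yaw": 0, "fingers": 1}

```text
t: 12.55
tcp_pos: [0.6326, -0.2343, 0.1025]
tool_rot: [[-0.052, 0.999, 0.0], [0.999, 0.052, -0.0], [-0.0, 0.0, -1.0]]
wrist_force: [1.2, -0.3, -2.1]
width: 0.0092
```

```bash
python3 - <<'E'
from h import *
for n in("wrist","side","scene"):
    im,P,st=shot(n,n+"6")
print(st["tcp_pos"],st["wrist_force"])
E
python3 m.py .119 wrist6 scene6 side6 | grep -v ' y '
```

```text
[ 0.63258998 -0.23427208  0.1025059 ] [ 1.98353232  0.67130524 -0.85020031]
wrist6 19066
 x [(-106, 18), (-104, 48), (-102, 50), (-100, 49), (-98, 52), (-96, 50), (-94, 51), (-92, 52), (-90, 447), (-88, 450), (-86, 492), (-84, 427), (-82, 427), (-80, 55), (-78, 52), (-76, 52), (-74, 46), (-72, 50), (-70, 51), (-68, 48), (-66, 22), (-10, 862), (-8, 636), (-6, 466), (-4, 434), (-2, 500), (0, 466), (2, 471), (4, 445), (6, 332)]
 lip top z 0.11883854813668673 roll -0.08843688075004344 x [-0.007886    0.00733675]
scene6 815
 x [(-92, 22), (-90, 26), (-88, 14), (-86, 12), (-84, 12), (-10, 24), (-8, 13), (-6, 10), (-4, 9), (-2, 7), (0, 7), (2, 12)]
 lip top z 0.11923366119900836 roll -0.532517137515478 x [-0.00695895  0.00865022]
side6 1099
 x [(-106, 20), (-104, 29), (-92, 9), (-90, 42), (-88, 32), (-86, 16), (-84, 16), (-82, 8), (-80, 20), (-74, 7), (-10, 23), (-8, 69), (-6, 29), (-4, 22), (-2, 26), (0, 19), (2, 21), (4, 24), (6, 23), (8, 7)]
 lip top z 0.11804943909703663 roll -0.869601267834735 x [-0.00787015  0.00813218]
```

View pics/wrist6.png

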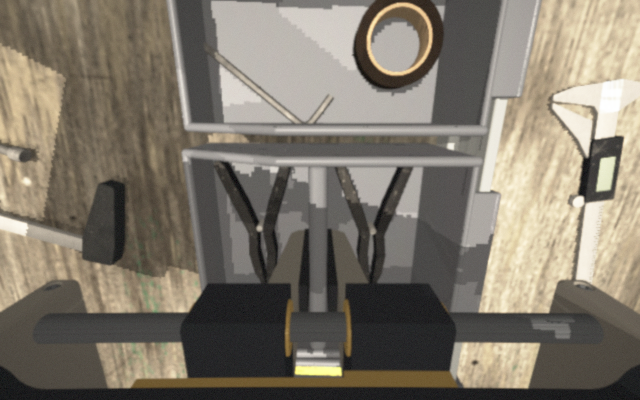

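The lip top is at z 0.1188, the same height as the neighbours' lips, and the load is passing to the bar. I'll lower slightly, release and rise.

Request:
jog_arm:
  plan:
    - {"linear": [0, 0, -0.03], "yaw": 0, "fingers": 1}
    - {"linear": [0, 0, -0.03], "yaw": 0, "fingers": 1}
    - {"linear": [0, 0, -0.03], "yaw": 0, "fingers": 0.85}
    - {"linear": [0, 0, -0.03], "yaw": 0, "fingers": 0.75}
    - {"linear": [0, 0, -0.03], "yaw": 0, "fingers": 0.65}
    - {"linear": [0, 0, -0.03], "yaw": 0, "fingers": 0.6}
    - {"linear": [0, 0, -0.03], "yaw": 0, "fingers": 0.6}
    - {"linear": [0, 0, -0.03], "yaw": 0, "fingers": 0.6}

```text
t: 13.37
tcp_pos: [0.6324, -0.2342, 0.1015]
tool_rot: [[-0.052, 0.999, -0.0], [0.999, 0.052, 0.0], [0.0, -0.0, -1.0]]
wrist_force: [0.8, -0.8, -0.7]
width: 0.0366
```

```bash
python3 - <<'E'
from h import *
for n in("wrist","side"):
    im,P,st=shot(n,n+"7")
print(st["tcp_pos"],st["wrist_force"],st["width"])
E
python3 m.py .119 wrist7 side7 | grep -v ' y '
```

```text
[ 0.63242919 -0.23423278  0.10148361] [-0.22564347 -0.24780785  0.59908424] 0.03690518031373221
wrist7 19365
 x [(-120, 15), (-118, 48), (-116, 51), (-114, 49), (-112, 54), (-110, 48), (-108, 55), (-106, 52), (-104, 143), (-92, 13), (-90, 446), (-88, 448), (-86, 427), (-84, 484), (-82, 418), (-68, 148), (-66, 57), (-64, 48), (-62, 53), (-60, 49), (-58, 50), (-56, 53), (-54, 42), (-10, 673), (-8, 468), (-6, 371), (-4, 349), (-2, 389), (0, 393), (2, 402), (4, 396), (6, 246)]
 lip top z 0.11886075512879699 roll 0.10297063511158862 x [-0.00788551  0.00717582]
side7 1089
 x [(-120, 17), (-118, 29), (-110, 7), (-90, 32), (-88, 29), (-86, 23), (-84, 19), (-82, 16), (-68, 11), (-66, 45), (-58, 7), (-10, 21), (-8, 70), (-6, 25), (-4, 24), (-2, 24), (0, 22), (2, 24), (4, 25), (6, 21)]
 lip top z 0.11808513279338667 roll -0.3252773756841705 x [-0.00778681  0.00766233]
```

Request:
jog_arm:
  plan:
    - {"linear": [0, 0, 0.2], "yaw": 0, "fingers": 0.6}
    - {"linear": [0, 0, 0.6], "yaw": 0, "fingers": 0.6}
    - {"linear": [0, 0, 1.2], "yaw": 0, "fingers": 0.6}
    - {"linear": [0, 0, 2.2], "yaw": 0, "fingers": 0.6}
    - {"linear": [0, 0, 3.4], "yaw": 0, "fingers": 0.6}
    - {"linear": [0, 0, 4.6], "yaw": 0, "fingers": 0.6}
    - {"linear": [-1, 1, 5], "yaw": 0, "fingers": 0.6}
    - {"linear": [-2, 2, 5], "yaw": 0, "fingers": 0.6}
    - {"linear": [-3, 3, 5], "yaw": 0, "fingers": 0.6}
    - {"linear": [-4, 3.5, 5], "yaw": 0, "fingers": 0.6}
    - {"linear": [-4, 3.5, 5], "yaw": 0, "fingers": 0.6}
    - {"linear": [-4, 3.5, 5], "yaw": 0, "fingers": 0.6}

```text
t: 14.47
tcp_pos: [0.5322, -0.1463, 0.228]
tool_rot: [[-0.052, 0.999, 0.002], [0.999, 0.052, -0.001], [-0.001, 0.002, -1.0]]
wrist_force: [0.1, 0.3, -0.5]
width: 0.0366
```

Request:
jog_arm:
  plan:
    - {"linear": [-1, 1, 0], "yaw": 0, "fingers": 0.6}
    - {"linear": [-2, 2, 0], "yaw": 0, "fingers": 0.6}
    - {"linear": [-2, 3, 0], "yaw": 0, "fingers": 0.6}
    - {"linear": [-2, 3, 0], "yaw": 0, "fingers": 0.6}
    - {"linear": [-2, 3, 0], "yaw": 0, "fingers": 0.6}

```text
t: 14.88
tcp_pos: [0.484, -0.0716, 0.2274]
tool_rot: [[-0.053, 0.999, 0.002], [0.999, 0.053, -0.001], [-0.001, 0.002, -1.0]]
wrist_force: [0.0, 0.7, 0.4]
width: 0.0365
```

```bash
python3 - <<'E'
from h import *
for n in("scene","side"):
    im,P,st=shot(n,n+"8")
print(st["tcp_pos"],st["wrist_force"])
a=np.deg2rad(2.9);ux=np.array([np.cos(a),np.sin(a)]);uy=np.array([-ux[1],ux[0]]);c0=np.array([.717,-.22])
for t in("scene0","side0","scene8","side8"):
    Q=np.load(f"/tmp/{t}.npy").reshape(-1,3);Q=Q[np.isfinite(Q).all(1)]
    L=np.c_[(Q[:,:2]-c0)@ux,(Q[:,:2]-c0)@uy,Q[:,2]]
    for nm,yc in(("L",.105),("R",-.123),("ours",-.009)):
        B=L[(np.abs(L[:,1]-yc)<.03)&(L[:,0]>-.03)&(L[:,0]<.03)&(np.abs(L[:,2]-.119)<.004)]
        if len(B)>15: print(t,nm,len(B),"x",np.percentile(B[:,0],[2,10,90,98]).round(4),"z",np.median(B[:,2]).round(4))
    W=L[(L[:,0]>-.12)&(L[:,0]<-.03)&(np.abs(L[:,1])<.2)&(L[:,2]>.11)&(L[:,2]<.124)]
    h=np.histogram(W[:,1],np.arange(-.18,.18,.002));print(t,[(round(1000*b),int(n)) for n,b in zip(*h) if n>14])
im=cv2.imread("pics/side8.png");cv2.imwrite("pics/side8c.png",cv2.resize(im[150:350,290:560],None,fx=2.9,fy=2.9))
im=cv2.imread("pics/scene8.png");cv2.imwrite("pics/scene8c.png",cv2.resize(im[130:300,310:530],None,fx=3.5,fy=3.5))
E
python3 m.py .119 scene8 side8 | grep -v ' y '
```

```text
[ 0.48405185 -0.07219837  0.22727682] [ 0.9115264  -0.75281208  0.13898099]
scene0 L 148 x [-0.011  -0.0091  0.0051  0.0074] z 0.1187
scene0 R 179 x [-0.0114 -0.0098  0.0057  0.0076] z 0.1185
scene0 ours 30 x [-0.004  -0.003   0.0016  0.0028] z 0.1164
scene0 [(-166, 36), (-164, 28), (-82, 38), (-80, 32), (-78, 15), (60, 26), (62, 41), (64, 21), (146, 27), (148, 38), (150, 17)]
side0 L 138 x [-0.0083 -0.0072  0.0072  0.0087] z 0.1179
side0 R 269 x [-0.0092 -0.0082  0.0056  0.008 ] z 0.1187
side0 ours 20 x [-0.0006 -0.0002  0.0028  0.0039] z 0.1154
side0 [(-168, 97), (-166, 72), (-164, 33), (-82, 85), (-80, 43), (60, 79), (62, 35), (146, 70), (148, 27)]
scene8 L 140 x [-0.0109 -0.0087  0.0054  0.0078] z 0.1187
scene8 R 177 x [-0.0111 -0.0096  0.0048  0.0071] z 0.1189
scene8 ours 168 x [-0.0109 -0.0089  0.0054  0.0087] z 0.1188
scene8 [(-166, 34), (-164, 33), (-82, 36), (-80, 28), (-78, 17), (-72, 35), (-70, 31), (-68, 24), (46, 37), (48, 28), (50, 17), (60, 28), (62, 42), (64, 20), (146, 29), (148, 36), (150, 18)]
side8 L 139 x [-0.0078 -0.007   0.0069  0.008 ] z 0.1181
side8 R 264 x [-0.0093 -0.0079  0.0059  0.0077] z 0.1185
side8 ours 193 x [-0.0085 -0.0075  0.0061  0.0084] z 0.1184
side8 [(-168, 106), (-166, 69), (-164, 29), (-82, 87), (-80, 47), (-72, 93), (-70, 56), (-68, 15), (44, 20), (46, 67), (48, 36), (60, 68), (62, 41), (144, 19), (146, 66), (148, 21)]
scene8 1165
 x [(-92, 37), (-90, 37), (-88, 40), (-86, 29), (-84, 19), (-82, 11), (-12, 21), (-10, 48), (-8, 59), (-6, 26), (-4, 24), (-2, 31), (0, 21), (2, 24), (4, 27), (6, 12)]
 lip top z 0.11863451451636914 roll -0.7612819536878239 x [-0.00784772  0.00870037]
side8 1556
 x [(-90, 50), (-88, 48), (-86, 34), (-84, 38), (-82, 29), (-10, 40), (-8, 88), (-6, 35), (-4, 26), (-2, 32), (0, 33), (2, 32), (4, 34), (6, 25), (8, 8)]
 lip top z 0.11822928528873233 roll -0.6076174444927626 x [-0.00779319  0.00802374]
```

View pics/side8c.png

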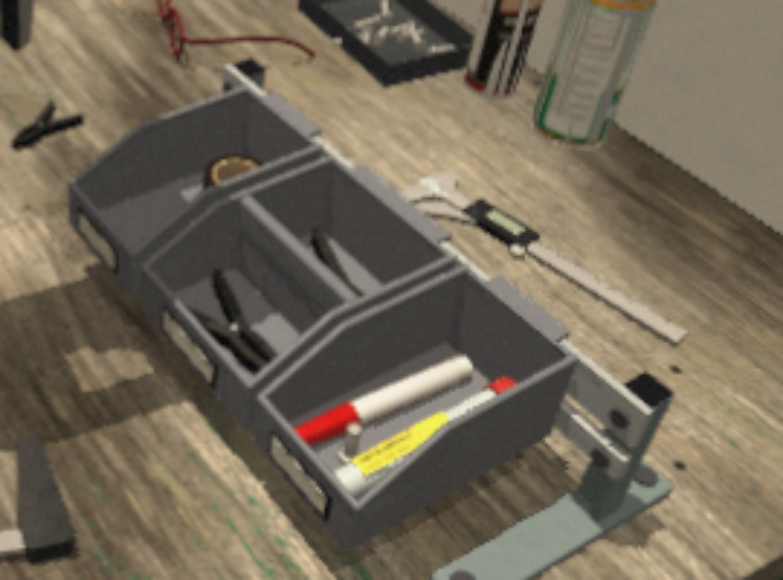

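View pics/scene8c.png

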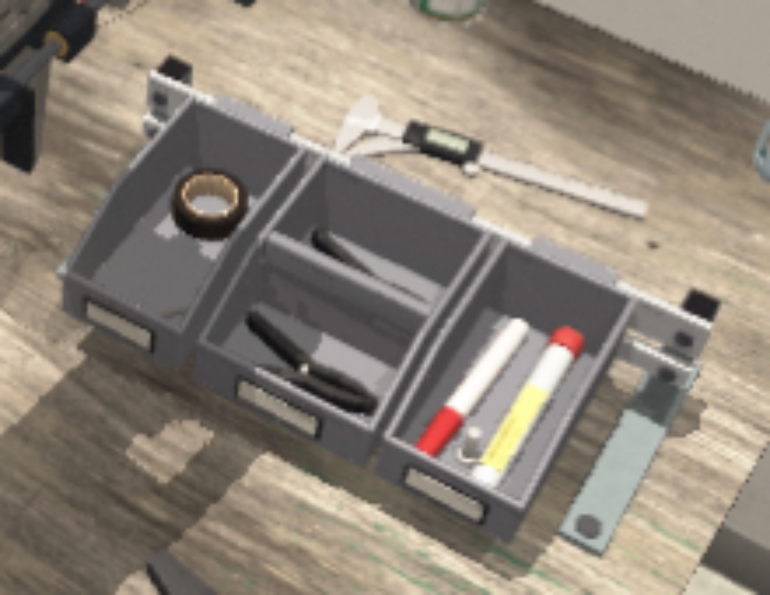

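The pictures show all three bins level on the bar with their lips lined up (scene crop near (255,112), (430,190) and (575,258)). The loose clamp is in the front compartment, at scene-crop pixel (305,365). The bin is level and the arm is clear, so I'm handing in.

```bash
python3 -c "
from bench import ctrl
print(ctrl.hand_in())"
```

```text
the job is handed in; nothing more can be done
None
```

I put the largest loose clamp into the clamp bin's empty front compartment. I then carried the bin by its divider bar and hung it on the rail between the two hanging bins. I handed the job in at about 15 s of the 64 s; no verdict is reported.

**Hung bin:** in the last scene and side pictures its lip top is at z ≈ 0.118–0.119 m. That matches both neighbours' lips within about 0.5 mm in height and 1–2 mm in x. It has roughly 6–8 mm of gap on each side.

**Clamp:** it lies flat in the front compartment, seen in both pictures.

**Neighbours:** neither moved by a measurable amount (under about 1 mm).

**Robot:** it stands clear of everything. The wrist force I read between moves stayed around 5 N or less.

**Checks that disagreed:** the cameras differ by 1–2 mm. The lip's roll read up to −0.8° in the last check, which is within the measurement noise. I did not measure the bin's tilt or squareness again after letting go; both looked right in the pictures. Held above the rail, it measured level and square within about 1°.

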